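Open the tall spice jar for refilling

TASK

Open the taller of the two glass spice jars in the bamboo holder so that it can be refilled: unscrew its cap, lift it off and set it down (do not drop it) right way up, flat on the floor of the shallow bowl on the turntable. Leave the shorter jar closed, with its cap where it is.

Things in the scene. Friction and masses are not known exactly. Their poses are not given: they have to be found in the camera images.
- tall_cap: Steel twist cap of the taller jar, 30 mm high: solid head 50 mm wide (top 13 mm) over a ribbed hollow skirt 48 mm wide. About 40 g. Origin: centre of its underside, z up. Its top is 119 mm above the bar at first. Turns easily; unscrews counter-clockwise from above: the thread lets go after 50 to 80 degrees and a stop comes at 105 or more, so one quarter turn (90) in one grasp frees it.
- tall_jar: Taller round clear glass jar, empty, 48 mm wide, 100 mm high, neck 31 mm, held firmly in a well of the fixed bamboo holder (76 x 216 x 34 mm). Origin: centre of its underside, z up; the seated cap's origin is 83 mm above it. The cap does not rise by itself as it turns; it has 1 to 3 mm of play, cannot be lifted before the thread lets go, then lifts straight up and is clear after 20 mm.
- short_cap: The identical cap of the shorter jar in the holder's other well, 110 mm away (centre to centre); its top is 81 mm above the bar. To be left alone. Origin: centre of its underside.
- bowl: Shallow white ceramic bowl, loose (0.45 kg) on a plastic turntable 220 mm wide that can spin. Rim 172 mm in outer diameter, 26 mm high, wall 4 mm; flat inner floor 140 mm wide, 6 mm above its origin. Origin: centre of its underside, 21 mm above the bar, z up.
Not all that is in view belongs to the job. What is shaped like the tall_cap but green or pink is not meant.

How it is judged:
By the outcome, as a careful person would: the job done as asked, in the order asked, and still so for the second after the job is handed in, with the robot touching nothing.
It also fails if it takes over 43 s, if anything falls off the work surface, if the arm or the gripper's body presses on something with over 40 N, if the wrist force passes 120 N, or if a joint passes its speed limit or range.

ROBOT

A 6-joint arm with a two-finger parallel gripper is mounted at the origin on the work surface. World frame = base frame: x ahead of the robot, y to its left, z up, the work surface at z = 0. Lengths are in m, angles in rad, forces in N, time in s.
With the tool pointing down it reaches from about 0.425 to 0.95 m from the base axis. Payload 3.5 kg.
Tool frame: the origin (TCP) lies midway between the tips of the shut fingers; the grasp point (between the pads) lies 19 mm behind it; z points along the fingers, y is the line along which they close (so a half turn about z gives the same grasp; the last joint's range is limited). The gripper opens to 85 mm and grips with 20 to 120 N. Pads are 22 mm wide; open, the fingers measure 114 mm over their backs; the gripper's body (76 mm by 85 mm) begins 54 mm behind the grasp point. The pads swing forward as they close: fully open they stand 13 mm farther back than shut.
Start: joints at [-1.336, 0.286, 1.577, -0, 1.279, -0.15], TCP at [0.253, -0.626, 0.192] pointing down, gripper open.
Joint ranges: [-2.77, 2.77], [-0.9, 2.22], [0.21, 2.48], [-1.53, 4.67], [0.24, 2.81], [-2.84, 2.84]. Speed limits (rad/s): [2.79, 2.79, 3.14, 3.14, 3.14, 3.14].

INTERFACE

Orientations are given as a unit quaternion [w, x, y, z].
In Python, from cell import manip, vision gives the robot as it stands. The module is installed in compiled form; this text tells all that it offers.
- The arm moves only by the tool drive_tool, never from a script. Its argument "targets" is a list of rows, each an object with "slide": the shift along the world's x, y, z scaled (see below), a list of three; "turn": the turn, a rotation vector about the world's x, y, z scaled (see below), a list of three; "gripper": the closure, from 0 (fully open) to 1 (shut). In form: [{"slide": [tx, ty, tz], "turn": [wx, wy, wz], "gripper": gripper}, ...]. A call has exactly 8 rows; each row is the pose to reach, as a shift and turn from the pose commanded when the call began; what a row does not reach only later rows make up. The controller multiplies each number of a shift by 0.25 m and each number of a turn by pi/4 rad. A row lasts 1/10 s, in which the tool goes at most 50 mm and 8.59 degrees, less where a joint would pass 70% of its speed; a pose out of reach is approached as far as the arm can. A call with a number of a shift or a turn outside -1 to 1 is refused whole. A call with a gripper value outside its range is refused whole. The fingers move at their own pace and stop on an object; "newtons" is the grip in N (left out, the last holds). Time passes only in rows, so rows that repeat a pose let the fingers close, or fill a call up. It gives the time, the measured TCP pose, the force, the opening and the grip force at its end, in the units of the state.
- manip.get_state(): the state, without advancing time (a new reading comes with each control period).
- vision.camera(name): name is "scene" or "top" or "wrist"; returns a dict with "frame" (400x640x3 uint8, blue, green, red), "depth" (400x640 float32, m along the optical axis (not along the pixel's ray), 0 where there is no reading), "camera_matrix" (3x3 intrinsics, pixels), "xyz" and "orientation" of the camera in the world; the wrist camera has in their place "T_tool_cam" (4x4, takes a point from camera to tool coordinates, whose origin is the TCP and whose axes are the flange's). Camera axes: x right, y up, looking along -z (the intrinsics and any distortion apply to the point x, -y, -z); pixel columns grow to the right and rows downward; lengths in m; the calibration is good to about 2 mm. A picture is of the moment at which its call begins: read the wrist's pose just before it.
- manip.job_done(): hands the job in; it is judged then, once.
The state is a dict: "clock": time; "joint_positions": joint angles; "joint_velocities": joint speeds; "tau": joint torques, N m; "tool_pos": TCP position; "ee_rot": TCP orientation; "ft_force": force on the tool from outside, world axes, zero at the start; "torque": the same for the moment, N m; "opening": opening from 0.0 (shut) to 1.0 (fully open); "finger_force": force on a finger pad.
Only numpy, scipy, OpenCV 4.12 (cv2) and the standard library are available. Lean on these libraries where they do the work, as an engineer would, in place of code of your own. Each camera call takes 0.05 s, during which the arm holds its last target. There are 200 camera calls.

## Working session

There is one attempt and no reset: what is moved stays moved. The work goes in short steps, Python scripts to look and compute and a tool call to move; the robot and the scene stay as the last step left them, time stands still between calls to the robot, and variables do not carry over. Pictures are saved under pics/ and viewed, at most 10 in all, crops included, and the job is handed in when it is done.

Besides the shell and the picture viewer there is one more tool, called as name(argument=value, ...) on one line, values as JSON. drive_tool: Moves the arm, as the interface text tells. Shifts and turns lie within -1 to 1; 1 stands for 0.25 m of shift or pi/4 rad of turn. Its arguments: {"type":"object","properties":{"targets":{"type":"array"},"newtons":{"type":"number"}},"required":["targets"]}

```bash
mkdir -p pics
cat > h.py <<'E'
import numpy as np, cv2, pickle
from cell import manip, vision
from scipy.spatial.transform import Rotation as R
def quat(q): return R.from_quat([q[1],q[2],q[3],q[0]])
def grab(n):
    s=manip.get_state(); c=vision.camera(n)
    if 'T_tool_cam' in c:
        T=np.eye(4);T[:3,:3]=quat(s['ee_rot']).as_matrix();T[:3,3]=s['tool_pos'];T=T@np.array(c['T_tool_cam'])
    else:
        T=np.eye(4);T[:3,:3]=quat(c['orientation']).as_matrix();T[:3,3]=c['xyz']
    c['T']=T; return c
def xyzmap(c):
    K=np.array(c['camera_matrix']);v,u=np.mgrid[:400,:640];d=c['depth']
    p=np.stack([(u-K[0,2])/K[0,0]*d,-(v-K[1,2])/K[1,1]*d,-d],-1)
    return p@c['T'][:3,:3].T+c['T'][:3,3]
def ray(c,u,v,z):
    K=np.array(c['camera_matrix']);d=c['T'][:3,:3]@np.array([(u-K[0,2])/K[0,0],-(v-K[1,2])/K[1,1],-1])
    o=c['T'][:3,3];return o+d*(z-o[2])/d[2]
E
python3 - <<'E'
from h import *
for n in['scene','top']:
    c=grab(n);pickle.dump(c,open(n+'.pkl','wb'));cv2.imwrite(f'pics/{n}.png',c['frame'])
    print(n,c['T'].round(3).tolist(),c.keys(),np.array(c['camera_matrix']).round(1).tolist())
    print({k:v for k,v in c.items() if 'dist' in k})
    X=xyzmap(c);print([X[v,u].round(3).tolist() for v,u in[(200,320),(100,320),(300,320),(200,150),(200,500)]])
print(manip.get_state())
E
```

```text
scene [[0.847, -0.412, 0.336, 0.893], [0.531, 0.664, -0.526, -0.501], [-0.006, 0.624, 0.782, 0.845], [0.0, 0.0, 0.0, 1.0]] dict_keys(['frame', 'depth', 'camera_matrix', 'xyz', 'orientation', 'T']) [[504.8, 0.0, 325.5], [0.0, 504.8, 203.6], [0.0, 0.0, 1.0]]
{}
[[0.515, 0.068, 0.002], [0.339, 0.345, 0.002], [0.649, -0.142, 0.021], [0.202, -0.124, -0.0], [0.844, 0.249, 0.026]]
top [[-0.012, 0.995, -0.098, 0.5], [-1.0, -0.011, 0.016, -0.009], [0.015, 0.098, 0.995, 0.883], [0.0, 0.0, 0.0, 1.0]] dict_keys(['frame', 'depth', 'camera_matrix', 'xyz', 'orientation', 'T']) [[373.1, 0.0, 314.7], [0.0, 373.1, 196.8], [0.0, 0.0, 1.0]]
{}
[[0.579, -0.036, 0.002], [0.802, -0.038, 0.059], [0.347, -0.033, 0.004], [0.583, 0.365, 0.001], [0.574, -0.467, 0.0]]
{'clock': 0.1, 'joint_positions': array([-1.33597524e+00,  2.87111384e-01,  1.57802398e+00, -6.71122951e-05,
        1.27859812e+00, -1.49979997e-01]), 'joint_velocities': array([ 0.00120841, -0.00327857, -0.00428935, -0.0013984 ,  0.00170287,
       -0.00018426]), 'tau': array([ 3.34565575e-04, -4.07295799e+01, -2.93700975e+01, -1.37518327e-04,
        3.41983963e-03,  2.54076909e-06]), 'tool_pos': array([ 0.25324162, -0.6249659 ,  0.1910663 ]), 'ee_rot': array([-1.06809042e-03,  9.81545625e-01,  1.91225102e-01, -7.74885366e-05]), 'ft_force': array([-0.54430115,  0.69832588, -0.01858404]), 'torque': array([-0.00832599,  0.00726841, -0.04075027]), 'finger_force': 0.0, 'opening': 0.9984182497581371}
```

View pics/top.png

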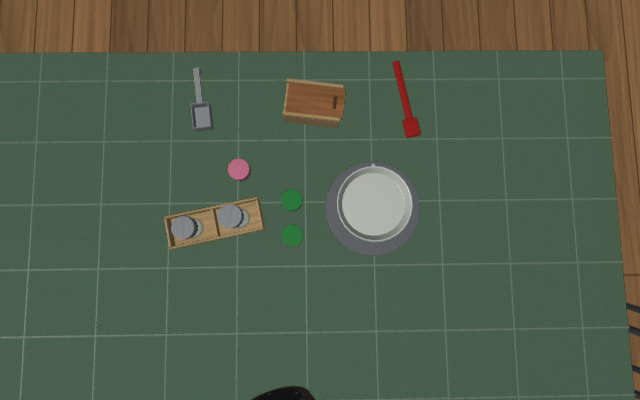

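View pics/scene.png

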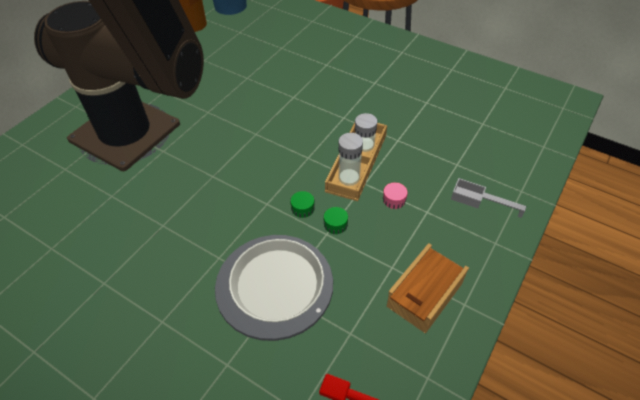

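The top view shows the holder with caps at (230,216) and (184,228), and the bowl centred near (374,204) on the turntable. There are green caps at (291,200) and (291,235) and a pink one at (238,169). The scene view shows the caps at (350,145), which looks like the taller jar, and (366,124).

Run:
```python
from h import *
for n in['top','scene']:
    c=pickle.load(open(n+'.pkl','rb'));X=xyzmap(c);hsv=cv2.cvtColor(c['frame'],cv2.COLOR_BGR2HSV)
    valid=c['depth']>0
    reg=valid&(X[...,0]>.4)&(X[...,0]<.75)&(X[...,1]>0.05)&(X[...,1]<.45)
    for nm,lo,hi in[('tall',.110,.130),('short',.073,.090)]:
        m=(reg&(X[...,2]>lo)&(X[...,2]<hi)).astype(np.uint8)
        k,l,st,ce=cv2.connectedComponentsWithStats(m)
        for i in range(1,k):
            if st[i,4]>60:
                q=X[l==i];p=cv2.findContours((l==i).astype(np.uint8),0,2)[0][0]
                (u,v),r=cv2.minEnclosingCircle(p)
                print(n,nm,st[i],ce[i].round(1),np.median(q,0).round(4),'mid',((q.min(0)+q.max(0))/2).round(4),np.ptp(q,axis=0).round(3),'ray',ray(c,*ce[i],.119 if nm=='tall' else .081).round(4))
    # bowl: white-ish rim height
    b=valid&(X[...,0]>.4)&(X[...,0]<.8)&(X[...,1]>-.3)&(X[...,1]<.03)&(hsv[...,1]<60)&(hsv[...,2]>120)
    r=b&(X[...,2]>.040)&(X[...,2]<.055)
    q=X[r];f=cv2.fitEllipse(q[:,:2].astype(np.float32)) 
    A=np.c_[2*q[:,:2],np.ones(len(q))];s=np.linalg.lstsq(A,(q[:,:2]**2).sum(1),rcond=None)[0]
    print(n,'rim',len(q),q.mean(0).round(4),'circ',s[:2].round(4),np.sqrt(s[2]+s[0]**2+s[1]**2),'z',np.percentile(q[:,2],[50,95]))
    fl=b&(X[...,2]>.018)&(X[...,2]<.035);print('floor',X[fl].mean(0).round(4),fl.sum())
    w=(b).astype(np.uint8);k,l,st,ce=cv2.connectedComponentsWithStats(w);i=1+st[1:,4].argmax()
    e=cv2.fitEllipse(cv2.convexHull(cv2.findContours((l==i).astype(np.uint8),0,1)[0][0]));print('ell',e,ray(c,*e[0],.047).round(4))
    g=(hsv[...,1]>100)&(hsv[...,2]>90)&valid&(X[...,2]>.015)&(X[...,0]>.4)&(X[...,0]<.75)&(X[...,1]>-.05)&(X[...,1]<.3)
    k,l,st,ce=cv2.connectedComponentsWithStats(g.astype(np.uint8))
    for i in range(1,k):
        if st[i,4]>80: print('other',np.median(X[l==i],0).round(3),X[l==i].max(0).round(3),st[i,4])
```

```text
top tall [217 204  26  24 477] [229.5 215.5] [0.5393 0.1518 0.1199] mid [0.5387 0.1532 0.1169] [0.047 0.05  0.013] ray [0.5387 0.1525 0.119 ]
top short [171 216  24  23 447] [182.6 227. ] [0.5172 0.2594 0.0818] mid [0.5173 0.2601 0.0797] [0.047 0.049 0.013] ray [0.5172 0.2599 0.081 ]
top rim 626 [ 0.5775 -0.1762  0.0462] circ [ 0.5665 -0.1555] 0.08216393384779172 z [0.04662761 0.0497615 ]
floor [ 0.5666 -0.1597  0.0283] 3381
ell ((374.2160339355469, 203.1253204345703), (75.20157623291016, 77.10842895507812), 161.63490295410156) [ 0.5664 -0.157   0.047 ]
other [0.65  0.15  0.031] [0.674 0.176 0.034] 339
other [0.579 0.031 0.031] [0.603 0.054 0.035] 361
other [0.517 0.203 0.034] [0.582 0.3   0.04 ] 579
other [0.497 0.029 0.031] [0.522 0.054 0.035] 366
scene tall [339 133  24  20 394] [350.3 142.3] [0.539  0.1488 0.1194] mid [0.5376 0.1522 0.117 ] [0.048 0.052 0.014] ray [0.539  0.1486 0.119 ]
scene short [355 113  22  19 325] [365.6 121.8] [0.5166 0.2558 0.0814] mid [0.5152 0.2592 0.0798] [0.05  0.052 0.013] ray [0.5165 0.2564 0.081 ]
scene short [339 154  23  11 124] [349.5 160.1] [0.5477 0.1356 0.0797] mid [0.5391 0.1461 0.0817] [0.043 0.038 0.017] ray [0.5454 0.1367 0.081 ]
scene rim 1024 [ 0.5538 -0.1476  0.0457] circ [ 0.5658 -0.158 ] 0.08193371803777955 z [0.04617513 0.04943897]
floor [ 0.564  -0.1553  0.0278] 5001
ell ((276.17694091796875, 279.6777648925781), (83.47919464111328, 96.84276580810547), 75.9416732788086) [ 0.5676 -0.1607  0.047 ]
other [0.552 0.134 0.031] [0.585 0.3   0.094] 724
other [0.651 0.146 0.03 ] [0.673 0.176 0.035] 407
other [0.496 0.029 0.031] [0.521 0.053 0.036] 353
other [0.578 0.029 0.031] [0.601 0.054 0.035] 383
```

drive_tool(targets=[{"slide": [0.08, 0.12, 0], "turn": [0, 0, 0], "gripper": 0}, {"slide": [0.16, 0.26, 0], "turn": [0, 0, 0], "gripper": 0}, {"slide": [0.24, 0.4, 0], "turn": [0, 0, 0], "gripper": 0}, {"slide": [0.32, 0.54, 0], "turn": [0, 0, 0], "gripper": 0}, {"slide": [0.4, 0.68, 0], "turn": [0, 0, 0], "gripper": 0}, {"slide": [0.48, 0.8, 0], "turn": [0, 0, 0], "gripper": 0}, {"slide": [0.55, 0.92, 0], "turn": [0, 0, 0], "gripper": 0}, {"slide": [0.6, 1.0, 0], "turn": [0, 0, 0], "gripper": 0}])

```text
clock: 0.9
tool_pos: [0.4041, -0.3732, 0.1918]
ee_rot: [-0.001, 0.981, 0.192, -0.0]
ft_force: [0.9, -1.1, 0.5]
opening: 0.999
finger_force: 0.0
```

drive_tool(targets=[{"slide": [0.06, 0.12, 0], "turn": [0, 0, 0], "gripper": 0}, {"slide": [0.12, 0.26, 0], "turn": [0, 0, 0], "gripper": 0}, {"slide": [0.2, 0.4, 0], "turn": [0, 0, 0], "gripper": 0}, {"slide": [0.27, 0.54, 0], "turn": [0, 0, 0], "gripper": 0}, {"slide": [0.34, 0.68, 0], "turn": [0, 0, 0], "gripper": 0}, {"slide": [0.4, 0.8, 0], "turn": [0, 0, 0], "gripper": 0}, {"slide": [0.46, 0.92, 0], "turn": [0, 0, 0], "gripper": 0}, {"slide": [0.5, 1.0, 0], "turn": [0, 0, 0], "gripper": 0}])

```text
clock: 1.7
tool_pos: [0.5287, -0.1234, 0.1918]
ee_rot: [-0.0, 0.981, 0.192, -0.0]
ft_force: [0.3, 0.0, -0.6]
opening: 1.005
finger_force: 0.0
```

drive_tool(targets=[{"slide": [0.0, 0.12, 0], "turn": [0, 0, 0], "gripper": 0}, {"slide": [0.01, 0.26, 0], "turn": [0, 0, 0], "gripper": 0}, {"slide": [0.01, 0.4, 0], "turn": [0, 0, 0], "gripper": 0}, {"slide": [0.02, 0.54, 0], "turn": [0, 0, 0], "gripper": 0}, {"slide": [0.03, 0.7, 0], "turn": [0, 0, 0], "gripper": 0}, {"slide": [0.04, 0.85, 0], "turn": [0, 0, 0], "gripper": 0}, {"slide": [0.04, 1.0, 0], "turn": [0, 0, 0], "gripper": 0}, {"slide": [0.04, 1.0, 0], "turn": [0, 0, 0], "gripper": 0}])

```text
clock: 2.5
tool_pos: [0.5375, 0.1281, 0.1918]
ee_rot: [-0.001, 0.981, 0.194, -0.0]
ft_force: [-0.6, -0.5, 0.5]
opening: 0.995
finger_force: 0.0
```

Run:
```python
from h import *
s=manip.get_state();print(s['tool_pos'],s['joint_positions'].round(3))
c=grab('wrist');cv2.imwrite('pics/w1.png',c['frame']);X=xyzmap(c)
print(c['T'].round(3).tolist(),manip.get_state()['tool_pos'])
reg=(c['depth']>0)&(np.hypot(X[...,0]-.5385,X[...,1]-.1525)<.045)
for lo,hi in[(.112,.126)]:
    m=(reg&(X[...,2]>lo)&(X[...,2]<hi)).astype(np.uint8)
    k,l,st,ce=cv2.connectedComponentsWithStats(m)
    for i in range(1,k):
        if st[i,4]>200:
            q=X[l==i];h=cv2.convexHull(cv2.findContours((l==i).astype(np.uint8),0,1)[0][0]);e=cv2.fitEllipse(h)
            print(st[i],np.median(q,0).round(4),((q.min(0)+q.max(0))/2).round(4),np.ptp(q,axis=0).round(3),e,ray(c,*e[0],.119).round(4))
```

```text
[0.53751041 0.12809613 0.19176992] [5.000e-02 1.800e-02 1.880e+00 1.000e-03 1.245e+00 1.230e+00]
[[0.378, 0.879, 0.289, 0.61], [-0.926, 0.36, 0.117, 0.157], [-0.001, -0.312, 0.95, 0.373], [0.0, 0.0, 0.0, 1.0]] [0.53770042 0.12617722 0.19171529]
[ 262  154   59   58 2606] [0.5384 0.1535 0.1184] [0.5373 0.1533 0.1163] [0.049 0.049 0.008] ((291.4798583984375, 182.27122497558594), (57.039493560791016, 58.23435974121094), 112.83441925048828) [0.5386 0.1535 0.119 ]
```

View pics/w1.png

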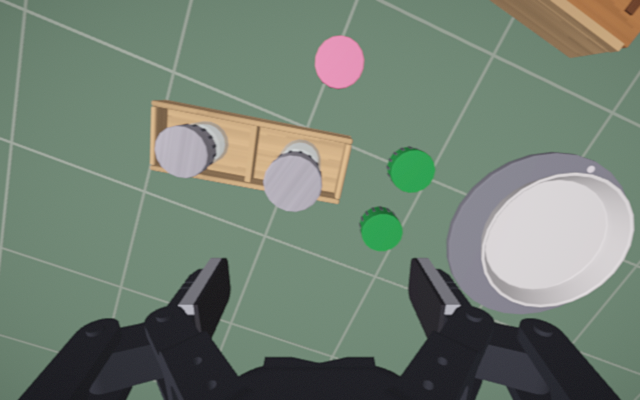

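The wrist view shows the tall cap centred at (291,182), which puts it at about (0.5386, 0.153). That agrees with the other two cameras. I'll align over it and descend.

drive_tool(targets=[{"slide": [0.003, 0.06, 0], "turn": [0, 0, 0], "gripper": 0}, {"slide": [0.003, 0.116, 0], "turn": [0, 0, 0], "gripper": 0}, {"slide": [0.003, 0.116, 0], "turn": [0, 0, 0], "gripper": 0}, {"slide": [0.003, 0.116, -0.08], "turn": [0, 0, 0], "gripper": 0}, {"slide": [0.003, 0.116, -0.16], "turn": [0, 0, 0], "gripper": 0}, {"slide": [0.003, 0.116, -0.24], "turn": [0, 0, 0], "gripper": 0}, {"slide": [0.003, 0.116, -0.24], "turn": [0, 0, 0], "gripper": 0}, {"slide": [0.003, 0.116, -0.24], "turn": [0, 0, 0], "gripper": 0}])

```text
clock: 3.35
tool_pos: [0.5392, 0.1529, 0.1324]
ee_rot: [0.0, 0.982, 0.191, -0.0]
ft_force: [-0.2, 0.4, 0.8]
opening: 0.997
finger_force: 0.0
```

Run:
```python
from h import *
s=manip.get_state()
c=grab('wrist');cv2.imwrite('pics/w2.png',c['frame']);X=xyzmap(c)
print(s['tool_pos'],manip.get_state()['tool_pos'],s['ft_force'])
reg=(c['depth']>0)&(np.hypot(X[...,0]-.5385,X[...,1]-.1525)<.031)
m=(reg&(X[...,2]>.112)&(X[...,2]<.126)).astype(np.uint8)
k,l,st,ce=cv2.connectedComponentsWithStats(m)
for i in range(1,k):
    if st[i,4]>200:
        q=X[l==i];h=cv2.convexHull(cv2.findContours((l==i).astype(np.uint8),0,1)[0][0]);e=cv2.fitEllipse(h)
        print(st[i],np.median(q,0).round(4),((q.min(0)+q.max(0))/2).round(4),np.ptp(q,axis=0).round(3),e,ray(c,*e[0],.119).round(4))
```

```text
[0.53917461 0.15294841 0.13236263] [0.53987482 0.15313878 0.13336001] [-0.1790201   0.42401635  0.78083949]
[ 281  185   73   71 3981] [0.5389 0.1538 0.1184] [0.5375 0.1533 0.1163] [0.049 0.05  0.009] ((317.29998779296875, 219.90176391601562), (70.06082916259766, 72.800048828125), 89.87533569335938) [0.5391 0.1539 0.119 ]
```

View pics/w2.png

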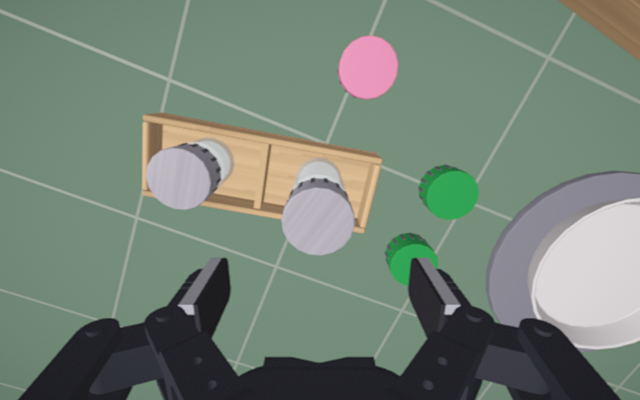

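The cap is centred between the fingers (column 317 against 320). I'll descend to grasp height and close.

drive_tool(targets=[{"slide": [0, 0.002, -0.05], "turn": [0, 0, 0], "gripper": 0}, {"slide": [0, 0.002, -0.1], "turn": [0, 0, 0], "gripper": 0}, {"slide": [0, 0.002, -0.14], "turn": [0, 0, 0], "gripper": 0}, {"slide": [0, 0.002, -0.176], "turn": [0, 0, 0], "gripper": 0}, {"slide": [0, 0.002, -0.176], "turn": [0, 0, 0], "gripper": 0}, {"slide": [0, 0.002, -0.176], "turn": [0, 0, 0], "gripper": 0}, {"slide": [0, 0.002, -0.176], "turn": [0, 0, 0], "gripper": 0.2}, {"slide": [0, 0.002, -0.176], "turn": [0, 0, 0], "gripper": 0.3}], newtons=45)

```text
clock: 4.2
tool_pos: [0.5397, 0.154, 0.089]
ee_rot: [0.0, 0.982, 0.191, 0.001]
ft_force: [-0.1, -0.5, -0.8]
opening: 0.708
finger_force: 0.0
```

drive_tool(targets=[{"slide": [0, 0, 0], "turn": [0, 0, 0], "gripper": 0.5}, {"slide": [0, 0, 0], "turn": [0, 0, 0], "gripper": 0.7}, {"slide": [0, 0, 0], "turn": [0, 0, 0], "gripper": 0.7}, {"slide": [0, 0, 0], "turn": [0, 0, 0], "gripper": 0.7}, {"slide": [0, 0, 0], "turn": [0, 0, 0], "gripper": 0.7}, {"slide": [0, 0, 0], "turn": [0, 0, 0], "gripper": 0.7}, {"slide": [0, 0, 0], "turn": [0, 0, 0], "gripper": 0.7}, {"slide": [0, 0, 0], "turn": [0, 0, 0], "gripper": 0.7}])

```text
clock: 5.0
tool_pos: [0.5392, 0.1539, 0.0883]
ee_rot: [-0.0, 0.982, 0.191, -0.0]
ft_force: [-1.3, -0.2, 0.3]
opening: 0.3
finger_force: 0.0
```

Run:
```python
from h import *
c=grab('wrist');s=grab('scene')
a=c['frame'][100:400,140:500];b=cv2.resize(s['frame'][60:260,240:460],(440,400))[:300]
cv2.imwrite('pics/w3.png',np.hstack([a,b]));print(manip.get_state()['ft_force'],manip.get_state()['opening'],manip.get_state()['finger_force'])
```

```text
[ 0.6389341  -0.44280528 -0.45433588] 0.3013737083276412 0.0
```

View pics/w3.png

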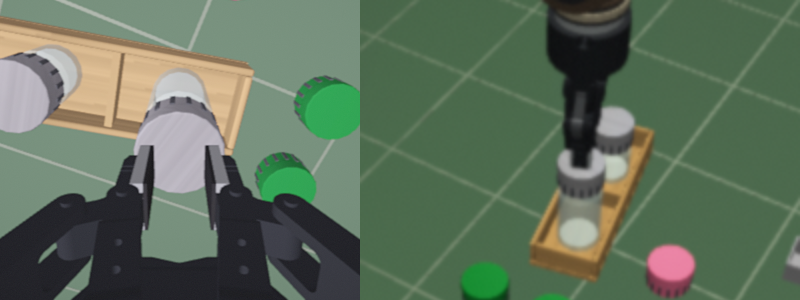

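The fingers have closed above the cap without touching it. I'll measure where their tips are in the tool frame from the wrist depth.

Run:
```python
from h import *
s=manip.get_state();c=grab('wrist');X=xyzmap(c);T=np.eye(4);T[:3,:3]=quat(s['ee_rot']).as_matrix();T[:3,3]=s['tool_pos']
P=(X-T[:3,3])@T[:3,:3]
d=c['depth'];print('Ttc',np.array(c['T_tool_cam']).round(3).tolist())
m=(d>0)&(P[...,2]<.0)&(np.abs(P[...,1])<.06);print('dark',(d==0).sum(),d[d>0].min())
for u in range(270,380,12):
    print(u,[ (v,*P[v,u].round(3)) for v in (235,250,265,280,300,320)])
print('cap top',X[230:240,315:325].reshape(-1,3).mean(0))
```

```text
Ttc [[-0.002, 0.95, 0.311, 0.078], [1.0, 0.002, 0.0, 0.0], [-0.0, 0.311, -0.95, -0.181], [0.0, 0.0, 0.0, 1.0]]
dark 1012 0.06401948
270 [(235, np.float64(-0.029), np.float64(-0.04), np.float64(0.054)), (250, np.float64(-0.061), np.float64(-0.047), np.float64(0.088)), (265, np.float64(0.006), np.float64(-0.022), np.float64(-0.055)), (280, np.float64(0.01), np.float64(-0.019), np.float64(-0.075)), (300, np.float64(0.01), np.float64(-0.017), np.float64(-0.088)), (320, np.float64(0.016), np.float64(-0.014), np.float64(-0.105))]
282 [(235, np.float64(0.009), np.float64(-0.019), np.float64(-0.03)), (250, np.float64(0.01), np.float64(-0.017), np.float64(-0.048)), (265, np.float64(0.01), np.float64(-0.016), np.float64(-0.063)), (280, np.float64(0.01), np.float64(-0.014), np.float64(-0.074)), (300, np.float64(0.003), np.float64(-0.014), np.float64(-0.077)), (320, np.float64(-0.005), np.float64(-0.014), np.float64(-0.079))]
294 [(235, np.float64(0.008), np.float64(-0.013), np.float64(-0.028)), (250, np.float64(0.0), np.float64(-0.013), np.float64(-0.03)), (265, np.float64(-0.009), np.float64(-
[... 2325 characters left out ...]
056)), (265, np.float64(0.006), np.float64(0.021), np.float64(-0.056)), (280, np.float64(0.01), np.float64(0.019), np.float64(-0.074)), (300, np.float64(0.01), np.float64(0.017), np.float64(-0.088)), (320, np.float64(0.016), np.float64(0.014), np.float64(-0.105))]
378 [(235, np.float64(-0.045), np.float64(0.056), np.float64(0.088)), (250, np.float64(-0.061), np.float64(0.057), np.float64(0.089)), (265, np.float64(-0.078), np.float64(0.058), np.float64(0.09)), (280, np.float64(0.006), np.float64(0.025), np.float64(-0.068)), (300, np.float64(0.01), np.float64(0.021), np.float64(-0.087)), (320, np.float64(0.016), np.float64(0.018), np.float64(-0.104))]
cap top [0.54874625 0.15725796 0.1199339 ]
```

Run:
```python
from h import *
s=manip.get_state();T=np.eye(4);T[:3,:3]=quat(s['ee_rot']).as_matrix();T[:3,3]=s['tool_pos']
for n in['wrist','scene','top']:
    c=grab(n);X=xyzmap(c);P=(X-T[:3,3])@T[:3,:3];hsv=cv2.cvtColor(c['frame'],cv2.COLOR_BGR2HSV)
    m=(c['depth']>0)&(np.abs(P[...,1])<.032)&(np.abs(P[...,0])<.016)&(P[...,2]<-.034)&(P[...,2]>-.12)
    for sg in(-1,1):
        q=P[m&(P[...,1]*sg>0)]
        if len(q): print(n,sg,len(q),'zmax',np.percentile(q[:,2],[90,98,100]).round(4), 'tip pts',q[np.argsort(-q[:,2])[:6]].round(3).tolist())
    if n=='wrist':
        for u in(278,282,286,290,294,298): print(u,[(v,P[v,u,2].round(3),P[v,u,1].round(3)) for v in range(238,262,3)])
        print(c['frame'][238:262:3,286].tolist())
```

```text
wrist -1 5740 zmax [-0.0591 -0.0467 -0.0401] tip pts [[0.003, -0.013, -0.04], [0.007, -0.013, -0.04], [0.006, -0.013, -0.04], [0.006, -0.013, -0.04], [0.001, -0.013, -0.041], [0.008, -0.013, -0.041]]
wrist 1 5823 zmax [-0.0593 -0.0466 -0.0397] tip pts [[0.008, 0.013, -0.04], [0.007, 0.013, -0.04], [0.006, 0.013, -0.04], [0.006, 0.013, -0.04], [0.005, 0.013, -0.04], [0.003, 0.013, -0.041]]
278 [(238, np.float64(-0.03), np.float64(-0.022)), (241, np.float64(-0.03), np.float64(-0.022)), (244, np.float64(-0.03), np.float64(-0.022)), (247, np.float64(-0.03), np.float64(-0.022)), (250, np.float64(-0.048), np.float64(-0.019)), (253, np.float64(-0.051), np.float64(-0.019)), (256, np.float64(-0.054), np.float64(-0.019)), (259, np.float64(-0.056), np.float64(-0.018))]
282 [(238, np.float64(-0.03), np.float64(-0.02)), (241, np.float64(-0.03), np.float64(-0.02)), (244, np.float64(-0.029), np.float64(-0.02)), (247, np.float64(-0.045), np.float64(-0.018)), (250, np.float64(-0.047), np.float64(-0.018)), (253, np.float64(-0.05), np.float64(-0.017)), (256, np.float64(-0.054), np.float64(-0.017)), (25
[... 1587 characters left out ...]
85], [183, 174, 178], [128, 122, 122], [130, 123, 123], [131, 124, 125], [128, 122, 122], [121, 115, 115]]
scene -1 12 zmax [-0.0485 -0.0437 -0.0426] tip pts [[0.008, -0.015, -0.043], [0.008, -0.013, -0.048], [0.008, -0.014, -0.057], [0.009, -0.019, -0.058], [0.008, -0.012, -0.061], [0.009, -0.018, -0.062]]
scene 1 175 zmax [-0.0472 -0.0352 -0.0343] tip pts [[0.003, 0.021, -0.034], [0.007, 0.018, -0.034], [-0.01, 0.015, -0.035], [0.015, 0.005, -0.035], [-0.016, 0.017, -0.035], [0.005, 0.016, -0.038]]
top 1 26 zmax [-0.0521 -0.0401 -0.0351] tip pts [[-0.008, 0.02, -0.035], [-0.008, 0.02, -0.045], [-0.006, 0.024, -0.051], [-0.01, 0.018, -0.053], [-0.006, 0.027, -0.054], [-0.01, 0.017, -0.056]]
```

Both cameras put the real fingertips about 40 mm behind the reported TCP, near z = 0.128. That explains the empty grasp. I'll open, go 38 mm lower and close again.

drive_tool(targets=[{"slide": [0, 0, 0], "turn": [0, 0, 0], "gripper": 0}, {"slide": [0, 0, 0], "turn": [0, 0, 0], "gripper": 0}, {"slide": [0, 0, 0], "turn": [0, 0, 0], "gripper": 0}, {"slide": [0, 0, 0], "turn": [0, 0, 0], "gripper": 0}, {"slide": [0, 0, 0], "turn": [0, 0, 0], "gripper": 0}, {"slide": [0, 0, 0], "turn": [0, 0, 0], "gripper": 0}, {"slide": [0, 0, 0], "turn": [0, 0, 0], "gripper": 0}, {"slide": [0, 0, 0], "turn": [0, 0, 0], "gripper": 0}])

```text
clock: 6.1
tool_pos: [0.5391, 0.1539, 0.0883]
ee_rot: [0.0, 0.982, 0.191, -0.0]
ft_force: [-0.4, -0.6, 0.0]
opening: 1.001
finger_force: 0.0
```

drive_tool(targets=[{"slide": [0, 0, -0.03], "turn": [0, 0, 0], "gripper": 0}, {"slide": [0, 0, -0.06], "turn": [0, 0, 0], "gripper": 0}, {"slide": [0, 0, -0.09], "turn": [0, 0, 0], "gripper": 0}, {"slide": [0, 0, -0.12], "turn": [0, 0, 0], "gripper": 0}, {"slide": [0, 0, -0.14], "turn": [0, 0, 0], "gripper": 0}, {"slide": [0, 0, -0.152], "turn": [0, 0, 0], "gripper": 0}, {"slide": [0, 0, -0.152], "turn": [0, 0, 0], "gripper": 0}, {"slide": [0, 0, -0.152], "turn": [0, 0, 0], "gripper": 0}])

```text
clock: 6.9
tool_pos: [0.5394, 0.1539, 0.0505]
ee_rot: [0.0, 0.982, 0.191, 0.0]
ft_force: [0.4, -0.7, 0.4]
opening: 0.999
finger_force: 0.0
```

drive_tool(targets=[{"slide": [0, 0, 0], "turn": [0, 0, 0], "gripper": 0.25}, {"slide": [0, 0, 0], "turn": [0, 0, 0], "gripper": 0.35}, {"slide": [0, 0, 0], "turn": [0, 0, 0], "gripper": 0.6}, {"slide": [0, 0, 0], "turn": [0, 0, 0], "gripper": 0.6}, {"slide": [0, 0, 0], "turn": [0, 0, 0], "gripper": 0.6}, {"slide": [0, 0, 0], "turn": [0, 0, 0], "gripper": 0.6}, {"slide": [0, 0, 0], "turn": [0, 0, 0], "gripper": 0.6}, {"slide": [0, 0, 0], "turn": [0, 0, 0], "gripper": 0.6}], newtons=45)

```text
clock: 7.7
tool_pos: [0.5397, 0.154, 0.051]
ee_rot: [0.0, 0.982, 0.191, 0.001]
ft_force: [0.3, -0.5, 5.0]
opening: 0.57
finger_force: 46.5
```

The cap is gripped: opening 0.57 and 46 N. Now the quarter turn, counter-clockwise.

drive_tool(targets=[{"slide": [0, 0, 0], "turn": [0, 0, 0.12], "gripper": 0.6}, {"slide": [0, 0, 0], "turn": [0, 0, 0.26], "gripper": 0.6}, {"slide": [0, 0, 0], "turn": [0, 0, 0.4], "gripper": 0.6}, {"slide": [0, 0, 0], "turn": [0, 0, 0.54], "gripper": 0.6}, {"slide": [0, 0, 0], "turn": [0, 0, 0.68], "gripper": 0.6}, {"slide": [0, 0, 0], "turn": [0, 0, 0.8], "gripper": 0.6}, {"slide": [0, 0, 0], "turn": [0, 0, 0.92], "gripper": 0.6}, {"slide": [0, 0, 0], "turn": [0, 0, 1.0], "gripper": 0.6}])

```text
clock: 8.5
tool_pos: [0.5398, 0.1542, 0.051]
ee_rot: [0.0, 0.833, 0.553, 0.001]
ft_force: [0.4, 0.7, 5.4]
opening: 0.566
finger_force: 46.6
```

drive_tool(targets=[{"slide": [0, 0, 0], "turn": [0, 0, 0.14], "gripper": 0.6}, {"slide": [0, 0, 0], "turn": [0, 0, 0.28], "gripper": 0.6}, {"slide": [0, 0, 0], "turn": [0, 0, 0.42], "gripper": 0.6}, {"slide": [0, 0, 0], "turn": [0, 0, 0.58], "gripper": 0.6}, {"slide": [0, 0, 0], "turn": [0, 0, 0.74], "gripper": 0.6}, {"slide": [0, 0, 0], "turn": [0, 0, 0.88], "gripper": 0.6}, {"slide": [0, 0, 0], "turn": [0, 0, 1.0], "gripper": 0.6}, {"slide": [0, 0, 0], "turn": [0, 0, 1.0], "gripper": 0.6}])

```text
clock: 9.3
tool_pos: [0.5396, 0.1541, 0.051]
ee_rot: [0.0, 0.558, 0.83, 0.0]
ft_force: [-0.0, -0.4, 5.5]
opening: 0.568
finger_force: 46.6
```

drive_tool(targets=[{"slide": [0, 0, 0.008], "turn": [0, 0, 0], "gripper": 0.6}, {"slide": [0, 0, 0.016], "turn": [0, 0, 0], "gripper": 0.6}, {"slide": [0, 0, 0.024], "turn": [0, 0, 0], "gripper": 0.6}, {"slide": [0, 0, 0.032], "turn": [0, 0, 0], "gripper": 0.6}, {"slide": [0, 0, 0.04], "turn": [0, 0, 0], "gripper": 0.6}, {"slide": [0, 0, 0.048], "turn": [0, 0, 0], "gripper": 0.6}, {"slide": [0, 0, 0.056], "turn": [0, 0, 0], "gripper": 0.6}, {"slide": [0, 0, 0.056], "turn": [0, 0, 0], "gripper": 0.6}])

```text
clock: 10.1
tool_pos: [0.5395, 0.1539, 0.0648]
ee_rot: [0.0, 0.559, 0.829, 0.0]
ft_force: [0.4, 0.1, 0.5]
opening: 0.569
finger_force: 46.4
```

drive_tool(targets=[{"slide": [0, 0, 0.03], "turn": [0, 0, 0], "gripper": 0.6}, {"slide": [0, 0, 0.07], "turn": [0, 0, 0], "gripper": 0.6}, {"slide": [0, 0, 0.11], "turn": [0, 0, 0], "gripper": 0.6}, {"slide": [0, 0, 0.15], "turn": [0, 0, 0], "gripper": 0.6}, {"slide": [0, 0, 0.19], "turn": [0, 0, 0], "gripper": 0.6}, {"slide": [0, 0, 0.22], "turn": [0, 0, 0], "gripper": 0.6}, {"slide": [0, 0, 0.24], "turn": [0, 0, 0], "gripper": 0.6}, {"slide": [0, 0, 0.24], "turn": [0, 0, 0], "gripper": 0.6}])

```text
clock: 10.9
tool_pos: [0.5397, 0.1539, 0.1254]
ee_rot: [0.001, 0.559, 0.829, 0.001]
ft_force: [-0.7, 0.5, -0.1]
opening: 0.571
finger_force: 46.4
```

Run:
```python
from h import *
print(manip.get_state()['tool_pos'])
w=grab('wrist');s=grab('scene');t=grab('top')
for n,c in(('scene',s),('top',t)):
    X=xyzmap(c);r=(c['depth']>0)&(np.hypot(X[...,0]-.539,X[...,1]-.154)<.04)
    hsv=cv2.cvtColor(c['frame'],cv2.COLOR_BGR2HSV);m=r&(X[...,2]>.12)&(X[...,2]<.2)&(hsv[...,1]<50)&(hsv[...,2]>60)
    q=X[m];print(n,m.sum(),np.percentile(q[:,2],[2,10,50,90,98]).round(3),q.mean(0).round(3)) if m.sum() else print(n,0)
cv2.imwrite('pics/w4.png',np.hstack([w['frame'][100:400,140:500],cv2.resize(s['frame'][60:260,240:460],(440,400))[:300]]))
```

```text
[0.53973876 0.15394346 0.12540106]
scene 648 [0.166 0.173 0.192 0.195 0.196] [0.543 0.145 0.187]
top 109 [0.166 0.171 0.191 0.194 0.195] [0.538 0.132 0.187]
```

View pics/w4.png

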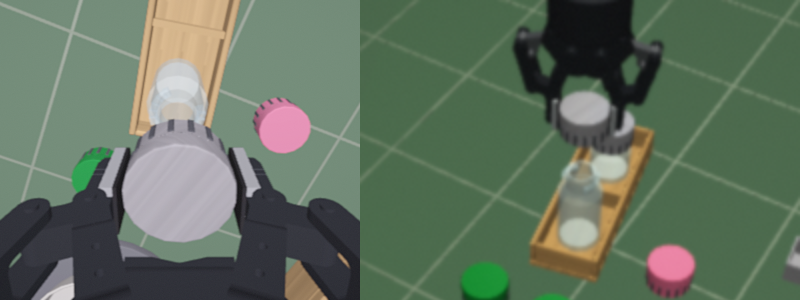

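The cap is held level, its top about 68 mm above the reported TCP, and the tall jar is open. I'll carry it over the bowl.

drive_tool(targets=[{"slide": [0.0, -0.04, 0], "turn": [0, 0, 0], "gripper": 0.6}, {"slide": [0.01, -0.1, 0], "turn": [0, 0, 0], "gripper": 0.6}, {"slide": [0.02, -0.18, 0], "turn": [0, 0, 0], "gripper": 0.6}, {"slide": [0.03, -0.26, 0], "turn": [0, 0, 0], "gripper": 0.6}, {"slide": [0.03, -0.35, 0], "turn": [0, 0, 0], "gripper": 0.6}, {"slide": [0.04, -0.44, 0], "turn": [0, 0, 0], "gripper": 0.6}, {"slide": [0.05, -0.53, 0], "turn": [0, 0, 0], "gripper": 0.6}, {"slide": [0.054, -0.62, 0], "turn": [0, 0, 0], "gripper": 0.6}])

```text
clock: 11.85
tool_pos: [0.5525, -0.0034, 0.1241]
ee_rot: [-0.0, 0.559, 0.829, -0.0]
ft_force: [0.1, 1.0, 0.0]
opening: 0.565
finger_force: 46.4
```

drive_tool(targets=[{"slide": [0.01, -0.1, 0], "turn": [0, 0, 0], "gripper": 0.6}, {"slide": [0.02, -0.2, 0], "turn": [0, 0, 0], "gripper": 0.6}, {"slide": [0.03, -0.3, 0], "turn": [0, 0, 0], "gripper": 0.6}, {"slide": [0.04, -0.4, 0], "turn": [0, 0, 0], "gripper": 0.6}, {"slide": [0.05, -0.5, 0], "turn": [0, 0, 0], "gripper": 0.6}, {"slide": [0.054, -0.58, 0], "turn": [0, 0, 0], "gripper": 0.6}, {"slide": [0.054, -0.628, 0], "turn": [0, 0, 0], "gripper": 0.6}, {"slide": [0.054, -0.628, 0], "turn": [0, 0, 0], "gripper": 0.6}])

```text
clock: 12.65
tool_pos: [0.5657, -0.1601, 0.1241]
ee_rot: [-0.0, 0.56, 0.829, -0.0]
ft_force: [0.7, 0.3, 0.5]
opening: 0.57
finger_force: 46.4
```

drive_tool(targets=[{"slide": [0, 0, -0.06], "turn": [0, 0, 0], "gripper": 0.6}, {"slide": [0, 0, -0.13], "turn": [0, 0, 0], "gripper": 0.6}, {"slide": [0, 0, -0.2], "turn": [0, 0, 0], "gripper": 0.6}, {"slide": [0, 0, -0.27], "turn": [0, 0, 0], "gripper": 0.6}, {"slide": [0, 0, -0.34], "turn": [0, 0, 0], "gripper": 0.6}, {"slide": [0, 0, -0.38], "turn": [0, 0, 0], "gripper": 0.6}, {"slide": [0, 0, -0.4], "turn": [0, 0, 0], "gripper": 0.6}, {"slide": [0, 0, -0.4], "turn": [0, 0, 0], "gripper": 0.6}])

```text
clock: 13.45
tool_pos: [0.5656, -0.1574, 0.0234]
ee_rot: [-0.001, 0.559, 0.829, -0.0]
ft_force: [0.0, -0.3, -0.4]
opening: 0.568
finger_force: 46.4
```

Run:
```python
from h import *
s=manip.get_state();print(s['tool_pos'],s['ft_force'])
w=grab('wrist');X=xyzmap(w);hsv=cv2.cvtColor(w['frame'],cv2.COLOR_BGR2HSV)
r=(w['depth']>0)&(np.hypot(X[...,0]-.566,X[...,1]+.158)<.1)&(hsv[...,1]<60)
q=X[r&(X[...,2]>.043)&(X[...,2]<.05)];q=q[np.hypot(q[:,0]-.566,q[:,1]+.158)>.07]
A=np.c_[2*q[:,:2],np.ones(len(q))];c=np.linalg.lstsq(A,(q[:,:2]**2).sum(1),rcond=None)[0]
print('rim',len(q),c[:2],np.sqrt(c[2]+c[0]**2+c[1]**2))
t=X[r&(X[...,2]>.07)&(np.hypot(X[...,0]-.566,X[...,1]+.158)<.024)];print('cap top',np.median(t,0))
f=X[r&(X[...,2]>.02)&(X[...,2]<.033)];print('floor',np.median(f,0) if len(f) else 0,len(f))
cv2.imwrite('pics/w5.png',w['frame'])
```

```text
[ 0.56560663 -0.15737233  0.02338011] [ 0.00376434 -0.3325443  -0.44245404]
rim 7540 [ 0.56458118 -0.15677852] 0.08221603724315091
cap top [ 0.56453434 -0.14919105  0.0912887 ]
floor [ 0.54771137 -0.12511225  0.02639739] 37069
```

View pics/w5.png

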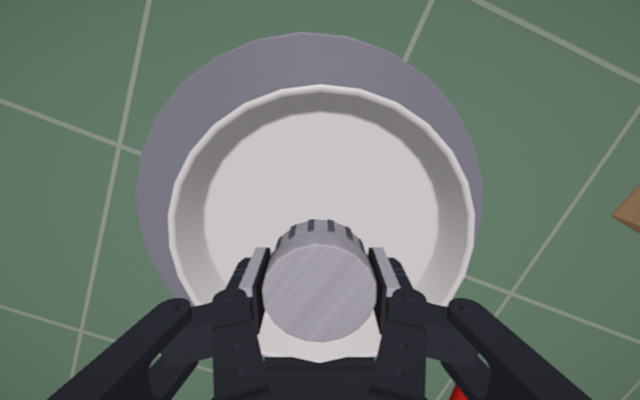

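The cap is centred over the bowl and its underside is about 34 mm above the floor. I'll lower to just above it, then feel for contact.

drive_tool(targets=[{"slide": [0, 0, -0.03], "turn": [0, 0, 0], "gripper": 0.6}, {"slide": [0, 0, -0.06], "turn": [0, 0, 0], "gripper": 0.6}, {"slide": [0, 0, -0.09], "turn": [0, 0, 0], "gripper": 0.6}, {"slide": [0, 0, -0.11], "turn": [0, 0, 0], "gripper": 0.6}, {"slide": [0, 0, -0.12], "turn": [0, 0, 0], "gripper": 0.6}, {"slide": [0, 0, -0.124], "turn": [0, 0, 0], "gripper": 0.6}, {"slide": [0, 0, -0.124], "turn": [0, 0, 0], "gripper": 0.6}, {"slide": [0, 0, -0.124], "turn": [0, 0, 0], "gripper": 0.6}])

```text
clock: 14.3
tool_pos: [0.5664, -0.1582, -0.0064]
ee_rot: [0.0, 0.559, 0.829, 0.0]
ft_force: [-0.4, -0.4, -0.2]
opening: 0.566
finger_force: 46.4
```

drive_tool(targets=[{"slide": [0, 0, -0.002], "turn": [0, 0, 0], "gripper": 0.6}, {"slide": [0, 0, -0.004], "turn": [0, 0, 0], "gripper": 0.6}, {"slide": [0, 0, -0.006], "turn": [0, 0, 0], "gripper": 0.6}, {"slide": [0, 0, -0.008], "turn": [0, 0, 0], "gripper": 0.6}, {"slide": [0, 0, -0.008], "turn": [0, 0, 0], "gripper": 0.6}, {"slide": [0, 0, -0.008], "turn": [0, 0, 0], "gripper": 0.6}, {"slide": [0, 0, -0.008], "turn": [0, 0, 0], "gripper": 0.6}, {"slide": [0, 0, -0.008], "turn": [0, 0, 0], "gripper": 0.6}])

```text
clock: 15.1
tool_pos: [0.5662, -0.1581, -0.0086]
ee_rot: [0.0, 0.559, 0.829, -0.0]
ft_force: [0.4, 0.1, -0.2]
opening: 0.568
finger_force: 46.4
```

drive_tool(targets=[{"slide": [0, 0, -0.002], "turn": [0, 0, 0], "gripper": 0.6}, {"slide": [0, 0, -0.004], "turn": [0, 0, 0], "gripper": 0.6}, {"slide": [0, 0, -0.006], "turn": [0, 0, 0], "gripper": 0.6}, {"slide": [0, 0, -0.006], "turn": [0, 0, 0], "gripper": 0.6}, {"slide": [0, 0, -0.006], "turn": [0, 0, 0], "gripper": 0.6}, {"slide": [0, 0, -0.006], "turn": [0, 0, 0], "gripper": 0.6}, {"slide": [0, 0, -0.006], "turn": [0, 0, 0], "gripper": 0.6}, {"slide": [0, 0, -0.006], "turn": [0, 0, 0], "gripper": 0.6}])

```text
clock: 15.9
tool_pos: [0.5662, -0.1581, -0.0102]
ee_rot: [0.0, 0.559, 0.829, 0.0]
ft_force: [0.9, -0.3, 0.5]
opening: 0.565
finger_force: 46.4
```

drive_tool(targets=[{"slide": [0, 0, -0.002], "turn": [0, 0, 0], "gripper": 0.6}, {"slide": [0, 0, -0.004], "turn": [0, 0, 0], "gripper": 0.6}, {"slide": [0, 0, -0.004], "turn": [0, 0, 0], "gripper": 0.6}, {"slide": [0, 0, -0.004], "turn": [0, 0, 0], "gripper": 0.6}, {"slide": [0, 0, -0.004], "turn": [0, 0, 0], "gripper": 0.6}, {"slide": [0, 0, -0.004], "turn": [0, 0, 0], "gripper": 0.6}, {"slide": [0, 0, -0.004], "turn": [0, 0, 0], "gripper": 0.6}, {"slide": [0, 0, -0.004], "turn": [0, 0, 0], "gripper": 0.6}])

```text
clock: 16.7
tool_pos: [0.5662, -0.1582, -0.011]
ee_rot: [0.0, 0.559, 0.829, -0.0]
ft_force: [-0.7, 1.2, 3.2]
opening: 0.571
finger_force: 46.4
```

There is contact at 3.2 N, at the height expected for the cap resting on the floor. I'll release gently and then lift straight up.

drive_tool(targets=[{"slide": [0, 0, 0], "turn": [0, 0, 0], "gripper": 0.42}, {"slide": [0, 0, 0], "turn": [0, 0, 0], "gripper": 0.4}, {"slide": [0, 0, 0], "turn": [0, 0, 0], "gripper": 0.35}, {"slide": [0, 0, 0], "turn": [0, 0, 0], "gripper": 0.25}, {"slide": [0, 0, 0], "turn": [0, 0, 0], "gripper": 0.15}, {"slide": [0, 0, 0], "turn": [0, 0, 0], "gripper": 0.1}, {"slide": [0, 0, 0], "turn": [0, 0, 0], "gripper": 0.1}, {"slide": [0, 0, 0], "turn": [0, 0, 0], "gripper": 0.1}], newtons=20)

```text
clock: 17.5
tool_pos: [0.5662, -0.1581, -0.0112]
ee_rot: [0.0, 0.559, 0.829, -0.0]
ft_force: [0.6, -0.1, 0.4]
opening: 0.905
finger_force: 0.0
```

drive_tool(targets=[{"slide": [0, 0, 0.02], "turn": [0, 0, 0], "gripper": 0.1}, {"slide": [0, 0, 0.06], "turn": [0, 0, 0], "gripper": 0.1}, {"slide": [0, 0, 0.12], "turn": [0, 0, 0], "gripper": 0.1}, {"slide": [0, 0, 0.2], "turn": [0, 0, 0], "gripper": 0.1}, {"slide": [0, 0, 0.3], "turn": [0, 0, 0], "gripper": 0.1}, {"slide": [0, 0, 0.4], "turn": [0, 0, 0], "gripper": 0.1}, {"slide": [0, 0, 0.48], "turn": [0, 0, 0], "gripper": 0.1}, {"slide": [0, 0, 0.52], "turn": [0, 0, 0], "gripper": 0.1}])

```text
clock: 18.3
tool_pos: [0.5678, -0.1589, 0.123]
ee_rot: [0.003, 0.559, 0.829, 0.0]
ft_force: [0.5, -0.5, -0.5]
opening: 0.903
finger_force: 0.0
```

Run:
```python
from h import *
s=manip.get_state();print(s['tool_pos'],s['ft_force'],s['opening'])
w=grab('wrist');X=xyzmap(w)
t=X[(w['depth']>0)&(X[...,2]>.05)&(X[...,2]<.066)&(np.hypot(X[...,0]-.566,X[...,1]+.158)<.045)]
print('cap top',len(t),t.mean(0),np.ptp(t,axis=0)); A=np.c_[t[:,:2],np.ones(len(t))];print('tilt',np.linalg.lstsq(A,t[:,2],rcond=None)[0])
cv2.imwrite('pics/w6.png',np.hstack([w['frame'][60:360,140:500],cv2.resize(grab('scene')['frame'][80:380,180:480],(300,300))]))
```

```text
[ 0.56783466 -0.15887158  0.12304181] [ 0.50968037 -0.47711666 -0.54221718] 0.9025231075373276
cap top 2643 [ 0.56455313 -0.15886793  0.05634604] [0.04913876 0.04911107 0.00867191]
tilt [ 0.00346583 -0.0137508   0.05220483]
```

View pics/w6.png

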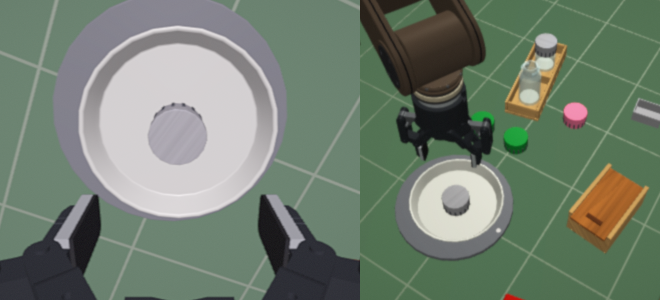

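The cap sits upright and flat in the middle of the bowl, its top at z = 0.057. The tall jar is open, the short jar is still capped, and the gripper is clear.

```bash
python3 -c "
from cell import manip
print(manip.job_done())"
```

```text
the job is handed in; nothing more can be done
None
```

The tall jar is open, with its cap right way up and flat on the bowl floor; the short jar is still closed, and the job was handed in at about 18 s (the hand-in returned no verdict).

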